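# Put away the stray test tiles and close the tile case

## Robot

A 6-joint arm with a two-finger parallel gripper is mounted at the origin on the work surface. World frame = base frame: x ahead of the robot, y to its left, z up, the work surface at z = 0. Lengths are in m, angles in rad, forces in N, time in s.
With the tool pointing down it reaches from about 0.375 to 0.975 m from the base axis. Payload 3.8 kg.
Tool frame: the origin (TCP) lies at the very end of the fingers, on their centre line; the grasp point (between the pads) lies 19 mm behind it (bot.pinch_z is the distance from the TCP to the grasp point, in m); x points along the fingers, y is the direction in which the jaws open and shut, and the axes are right-handed (so a half turn about x gives the same grasp; the last joint's range is limited). The gripper opens to 85 mm and grips with 20 to 120 N. Pads are 22 mm wide; open, the fingers measure 114 mm over their backs; the gripper's body (76 mm by 85 mm) begins 54 mm behind the grasp point. The pads swing forward as they close: fully open they stand 13 mm farther back than shut.
Start: joints at [1.198, 0.264, 1.604, -0, 1.274, -0.037], TCP at [0.222, 0.637, 0.231] pointing down, gripper open.
Joint ranges: [-2.63, 2.63], [-0.94, 2.18], [0.31, 2.57], [-1.31, 4.45], [0, 2.66], [-2.55, 2.55]. Speed limits (rad/s): [2.57, 2.57, 3.14, 3.14, 3.14, 3.14].

## Interface

Orientations are given as a rotation vector (axis times angle).
In Python, from workcell import monitor, imaging, finish_job, bot gives the robot as it stands.
- The arm moves only by the tool jog_arm, never from a script. Its argument "rows" is a list of rows, each a list of 7 numbers: the shift along the tool's x, y, z in m, then the turn, a rotation vector about the tool's x, y, z in rad, then the opening in per cent of the stroke, from 0 (shut) to 100 (fully open). A call has 1 to 20 rows; each row is the pose to reach, as a shift and turn from the pose measured when the call began, along the tool's axes at that moment; what a row does not reach only later rows make up. A row lasts 1/10 s, in which the tool goes at most 50 mm and 8.59 degrees, less where a joint would pass 70% of its speed; a pose out of reach is approached as far as the arm can. A call with a gripper value outside its range is refused whole. The fingers move at their own pace and stop on an object; "force" is the grip in N (left out, the last holds). Time passes only in rows, so rows that repeat a pose let the fingers close. It gives the time, the measured TCP pose, the force and the opening at its end, in the units of the state.
- monitor.read_state(): the state, without advancing time (a new reading comes with each control period).
- imaging.read_camera(name): name is "scene" or "top"; returns the picture (480x640x3 uint8, blue, green, red); there is no depth.
- imaging.camera_params(name): a dict with "fx", "fy", "cx", "cy" (pixels), "k1" (the pictures are not rectified: a ray, as slopes to the right and down, at radius r is drawn at 1 + k1 r^2 times it, then the intrinsics apply), "T" (4x4, takes a point from camera to world coordinates). Camera axes: x right, y down, z forward; pixel columns grow to the right and rows downward; lengths in m; the calibration is good to about 2 mm. A picture is of the moment at which its call begins. camera_params takes no time and is no camera call.
- finish_job(): hands the job in, once; it reports no verdict.
The state is a dict: "time": time; "q": joint angles; "joint_vel": joint speeds; "joint_torque": joint torques, N m; "tool_pos": TCP position; "tcp_rot": TCP orientation; "wrist_force": force on the tool from outside, world axes, zero at the start; "torque": the same for the moment, N m; "width": opening from 0.0 (shut) to 1.0 (fully open).
Only numpy, scipy, OpenCV 4.12 (cv2) and the standard library are available. Lean on these libraries where they do the work, as an engineer would, in place of code of your own. Each camera call takes 0.05 s, during which the arm holds its last target. There are 200 camera calls.

## Task

Lay the two stray clay tiles from the ware board flat in the tile case, each in the row that already holds tiles of its own size. The case's lid is held up by a locked stay: lift the stay's knob out of its catch, move it forward over the catch, and then bring the lid down fully shut without slamming it, leaving the flask, the tub and the brush where they are.

Things in the scene. Friction and masses are not known exactly. Their poses are not given: they have to be found in the camera images.
- case: Plywood tile case fixed to the table, 250 (x) x 190 (y) x 55 mm high without lid; origin at the centre of its underside; +x points to the hinge side, the front is at -x. Walls 6 mm, floor top 6 mm up. Two dividers (5 mm thick, 12 mm above the floor) part three rows along x; fixed 10 mm thick sample tiles fill the far part of each; the row of 60 mm tiles (centre y +57 mm) is full.
- row36 (a point): point on the floor in the row of 36 mm tiles (row 46 mm wide, centre at case y = -66 mm), at case x = -50 mm; the row is empty from 69 mm in front of it to 92 mm behind it
- row48 (a point): point on the floor in the row of 48 mm tiles (row 58 mm wide, centre at case y = -9 mm), at case x = -50 mm; the row is empty from 69 mm in front of it to 119 mm behind it
- tile48_center (a point): centre of the loose 48 x 48 x 10 mm brown clay tile lying flat on the ware board; x and y axes parallel to its edges
- tile36_center (a point): centre of the loose 36 x 36 x 10 mm brown clay tile lying flat on the ware board; x and y axes parallel to its edges
- board: plywood ware board fixed to the table, 240 (x) x 180 (y) x 12 mm, origin at the centre of its underside; the two loose tiles lie on it
- lid (a joint): opening angle of the lid, rad: 0 shut, about 1.5 at the start (upright, locked), at most 1.9. A 250 x 190 x 8 mm plywood board of about 0.4 kg on a stiff hinge (about 0.6 N m of friction): it stays at any angle unless pushed. It cannot be closed while the stay is in its catch; once free, pushing down on the outer face near the free edge closes it.
- lid_hinge (a point): middle of the lid's hinge line, on the far (+x) rim of the case, 59 mm above the table; the hinge line runs along the case's y and through the middle of the lid's thickness
- lid_front (a point): middle of the lid's free edge, on its outer face, 250 mm from the hinge line
- stay_knob (a point): centre of the stay's knob: dark steel pin, 12 mm thick, 36 mm long along case y, 38 mm outside the -y wall, 59 mm above the table when locked. The stay is an aluminium bar, swinging freely on the lid's -y edge 80 mm from the hinge line, knob 160 mm from that pivot. At the knob's inner end an 8 mm round foot, on the same axis, rests on the rail; at the start it stands in the catch.
- catch (a point): middle of the catch, on top of the rail (55 mm up, outside the -y wall): two lugs 9 mm high, 8 mm thick, 14 mm apart along case x. Raise the knob straight up over 9 mm (it pushes the stiff lid a little further open: some 5 N up, 8 N along x), carry it forward (case -x) and set it down 25 mm or more before the catch: it stays free and slides forward on the rail as the lid closes.
- flask_center (a point): centre of a loose green flask, 72 mm across and 200 mm high: leave alone
- tub_center (a point): centre of a loose white bowl-shaped tub, 100 mm across and 70 mm high: leave alone
- brush_grip (a point): handle of a loose brush lying on the table: leave alone
Mind the look-alikes: they are no part of the job. Leave any blue or yellow look-alike of the part that bears tile36_center alone.

How it is judged:
On the way:
1. the stay's foot is out of its catch, in front of it, while the lid is still up (x of stay_knob in the frame of case below -0.042 m and value of joint lid above 0.5 rad), for 0.1 s.
At the end, for the whole second after the job is handed in: Both tiles lie flat (within 0.12 rad) on the case's floor, each within 8 mm of the middle line of the row of its size; the lid is shut (below 0.04 rad) and the stay lies along the rail (knob lower than 75 mm above the table) (y of tile48_center in the frame of case between -0.017 and -0.001 m and x of tile48_center in the frame of case between -0.119 and 0.119 m and z of tile48_center in the frame of case between 0.005 and 0.015 m and angle between each of tile48_center, tile36_center's own z axis and vertical below 0.12 rad and y of tile36_center in the frame of case between -0.074 and -0.058 m and x of tile36_center in the frame of case between -0.119 and 0.119 m and z of tile36_center in the frame of case between 0.005 and 0.015 m and value of joint lid below 0.04 rad and z of stay_knob in the frame of case below 0.075 m); the robot touches nothing.
It fails at once if the lid is slammed (closing faster than 3 rad/s) (velocity of joint lid below -3 rad/s).
It fails at once if the flask is pushed away (more than 40 mm) (distance of flask_center from where it was at the start of the episode above 0.04 m).
It fails at once if the tub is pushed away (more than 40 mm) (distance of tub_center from where it was at the start of the episode above 0.04 m).
It fails at once if the brush is pushed away (more than 40 mm) (distance of brush_grip from where it was at the start of the episode above 0.04 m).
It also fails if it takes over 67 s, if anything falls off the work surface, if the arm or the gripper's body presses on something with over 40 N, if the wrist force passes 120 N, or if a joint passes its speed limit or range.

## Working session

There is one attempt and no reset: what is moved stays moved. The work goes in short steps, Python scripts to look and compute and a tool call to move; the robot and the scene stay as the last step left them, time stands still between calls to the robot, and variables do not carry over. Pictures are saved under pics/ and viewed, about 8 in all and at most 12, crops included, and the job is handed in when it is done.

Besides the shell and the picture viewer there is one more tool, called after "Emit:" as name(argument=value, ...) on one line, values as JSON. jog_arm: Moves the arm, as the interface text tells. Its arguments: {"type":"object","properties":{"rows":{"type":"array","items":{"type":"array","items":{"type":"number"}}},"force":{"type":"number"}},"required":["rows"]}

```bash
ls; mkdir -p pics; python3 - <<'E'
from workcell import monitor, imaging, bot
import cv2
for n in("scene","top"):
    p=imaging.camera_params(n);print(n,{k:(v if k!="T" else [[round(float(c),4) for c in r] for r in v]) for k,v in p.items()})
    cv2.imwrite(f"pics/{n}0.png",imaging.read_camera(n))
s=monitor.read_state();print(s)
print(bot.pinch_z,[a for a in dir(bot) if a[0]!='_'])
E
```

```text
pics
scene {'fx': 465.9096687995639, 'fy': 465.9096687995639, 'cx': 319.2679156390614, 'cy': 243.66276556504084, 'k1': -0.044458402170303495, 'T': [[-0.8724, 0.378, -0.3099, 0.9116], [0.4888, 0.6715, -0.5569, 0.6038], [-0.0024, -0.6373, -0.7706, 0.9765], [0.0, 0.0, 0.0, 1.0]]}
top {'fx': 450.5741910383748, 'fy': 450.5741910383748, 'cx': 316.3630712449532, 'cy': 239.25380740462083, 'k1': -0.05717589064549417, 'T': [[-0.0054, -0.9954, 0.0953, 0.4333], [-0.9999, 0.0068, 0.0144, -0.026], [-0.015, -0.0952, -0.9953, 1.4268], [0.0, 0.0, 0.0, 1.0]]}
{'time': 0.1, 'q': array([ 1.19811527e+00,  2.64680745e-01,  1.60524104e+00,  2.71514398e-05,
        1.27370598e+00, -3.68875434e-02]), 'joint_vel': array([-7.14832380e-04, -3.75286301e-03, -9.26629844e-04, -9.24078628e-04,
        7.11902847e-05,  3.31818617e-05]), 'joint_torque': array([ 2.59395401e-04, -5.16701782e+01, -3.68590343e+01, -7.30986983e-06,
        6.22483087e-03,  6.75293762e-06]), 'tool_pos': array([0.22216885, 0.63668833, 0.23008261]), 'tcp_rot': array([ 0.26196264,  1.55512542, -0.26509654]), 'wrist_force': array([ 0.79171198,  0.55841112, -0.03715453]), 'torque': array([ 0.04173307, -0.00587632, -0.0669007 ]), 'width': 0.9981995650707647}
0.0187 ['MotionError', 'pinch_z']
```

View pics/scene0.png

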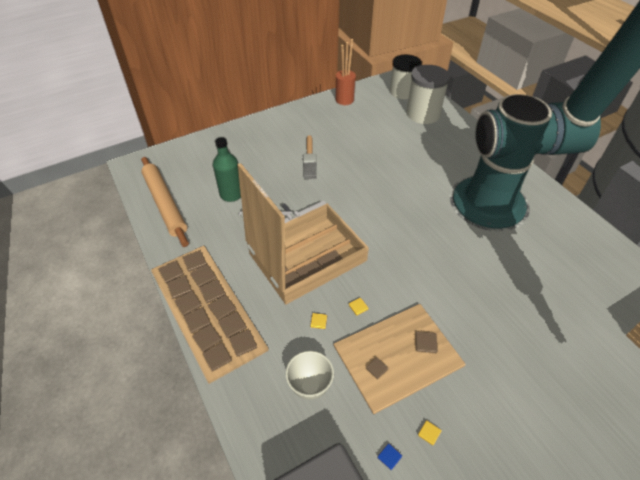

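View pics/top0.png

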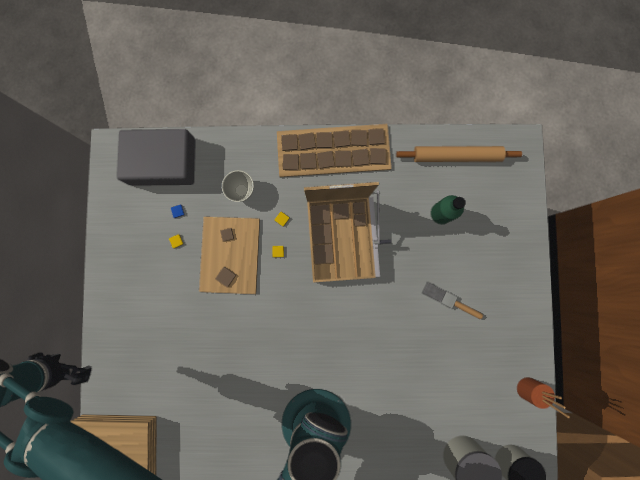

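Top: the candidates for the 36 mm tile are the brown one on the board at (227,235), the blue one at (178,211), and the yellow ones at (177,241), (282,219) and (279,252). Brown tray tiles lie around (336,150). By the description I choose the brown pair on the board: the small one at (227,235) and the large one at (226,276). In the scene view these are (376,367) and (427,342). The case is at about (342,235) in top, with the stay and knob near (385,240).

```bash
cat > h.py <<'E'
import numpy as np, cv2
from workcell import monitor, imaging
from scipy.spatial.transform import Rotation as R
def ray(n,uv):
    p=imaging.camera_params(n);T=np.array(p["T"])
    d=np.array([(uv[0]-p["cx"])/p["fx"],(uv[1]-p["cy"])/p["fy"]]);u=d.copy()
    for _ in range(20): u=d/(1+p["k1"]*(u@u))
    return T[:3,3],T[:3,:3]@np.array([u[0],u[1],1])
def atz(n,uv,z):
    o,d=ray(n,uv);return o+d*(z-o[2])/d[2]
def tri(a,b):
    (o1,d1),(o2,d2)=ray("top",a),ray("scene",b)
    s=np.linalg.lstsq(np.c_[d1,-d2],o2-o1,rcond=None)[0]
    p,q=o1+s[0]*d1,o2+s[1]*d2
    return (p+q)/2,np.linalg.norm(p-q)
def proj(n,P):
    p=imaging.camera_params(n);T=np.array(p["T"]);c=T[:3,:3].T@(np.array(P)-T[:3,3]);u=c[:2]/c[2];u=u*(1+p["k1"]*(u@u))
    return u*[p["fx"],p["fy"]]+[p["cx"],p["cy"]]
E
python3 - <<'E'
from h import *
t=cv2.imread("pics/top0.png");s=cv2.imread("pics/scene0.png")
cv2.imwrite("pics/topc.png",cv2.resize(t[180:300,195:395],None,fx=4,fy=4,interpolation=cv2.INTER_CUBIC))
cv2.imwrite("pics/scenec.png",cv2.resize(s[185:385,230:470],None,fx=3,fy=3,interpolation=cv2.INTER_CUBIC))
# tiles: dark blobs
for n,im,bx in(("top",t,(205,225,255,292)),("scene",s,(355,325,445,385))):
    x0,y0,x1,y1=bx;g=im[y0:y1,x0:x1].max(2)
    g4=cv2.resize(g,None,fx=8,fy=8,interpolation=cv2.INTER_CUBIC)
    th,m=cv2.threshold(g4,0,255,cv2.THRESH_OTSU|cv2.THRESH_BINARY_INV)
    for c in cv2.findContours(m,0,2)[0]:
        if cv2.contourArea(c)>3000:
            r=cv2.minAreaRect(c);q=cv2.approxPolyDP(c,0.06*cv2.arcLength(c,True),True)[:,0]
            M=cv2.moments(c);print(n,(M['m10']/M['m00']/8+x0-.44,M['m01']/M['m00']/8+y0-.44),(q/8+[x0,y0]-.44).round(1).tolist())
E
```

```text
top (226.59531682284694, 277.0199788041053) [[223.8, 266.2], [214.9, 278.6], [230.9, 287.1], [238.2, 275.8]]
top (228.1233424098026, 234.63205203842372) [[234.2, 228.6], [220.1, 230.1], [222.4, 241.1], [236.3, 238.8]]
scene (375.890863680071, 366.79909921349144) [[374.1, 355.2], [365.2, 367.8], [376.9, 378.6], [387.6, 367.6]]
scene (425.41336108816205, 341.26077635223794) [[414.4, 329.6], [415.2, 350.2], [435.8, 352.8], [435.9, 332.9]]
scene (361.01302962632127, 327.5726321274378) [[354.6, 333.3], [373.3, 324.6], [354.6, 324.6]]
```

View pics/topc.png

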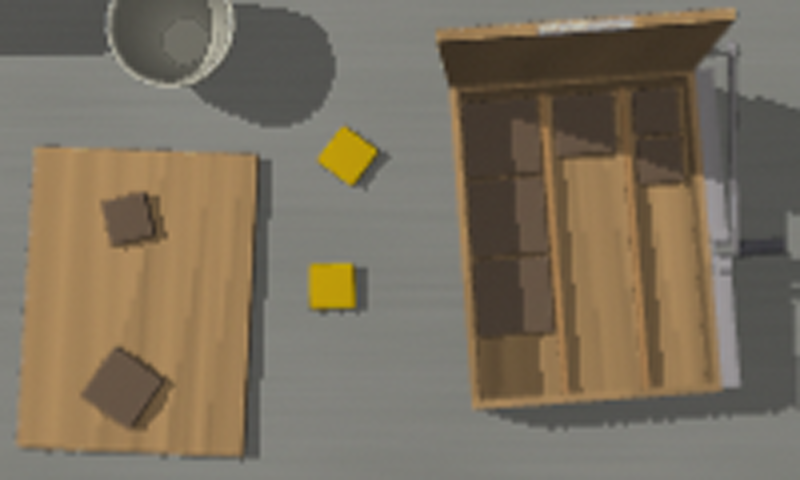

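View pics/scenec.png

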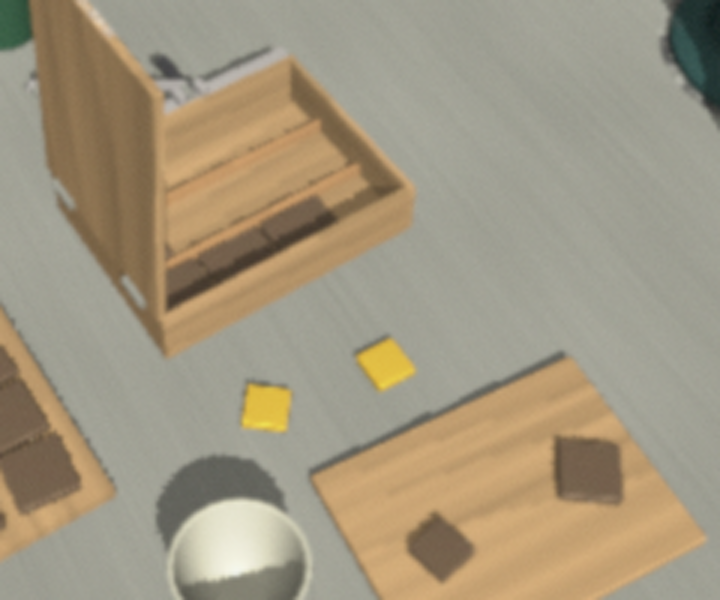

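Top crop: the small tile's top face is centred at crop (129,220) and the large one's at (123,387). The case rim's front corners are at crop (474,408) and (720,388), and the knob runs from about crop (733,247) to (785,247). Scene crop: the small tile is at (439,546), the large one at (588,470), and the case's front rim corners are at (412,188) and (290,57). All of these fit the description.

```bash
python3 - <<'E'
from h import *
from scipy.optimize import least_squares
T=lambda a:(np.array(a)+.5)/4-.5+[195,180]
S=lambda a:(np.array(a)+.5)/3-.5+[230,185]
for nm,a,b in(("fr+y",(474,408),(412,188)),("fr-y",(720,388),(290,57)),("lidfree+y",(438,32),(163,97)),("tile36",(129,220),(439,544)),("tile48",(123.5,387),(588,467)),("boardA",(258,155),(312,470)),("boardB",(243,457),(567,353)),("boardBC",(18,447),(705,540))):
    p,e=tri(T(a),S(b));print(nm,p.round(4),"gap",round(e,4))
# case fit from several points, weights equal in px
pts=[("top",T((474,408)),(-.125,.095,.055)),("top",T((720,388)),(-.125,-.095,.055)),("top",T((452,90)),(.125,.095,.055)),("top",T((692,75)),(.125,-.095,.055)),
("scene",S((412,188)),(-.125,.095,.055)),("scene",S((290,57)),(-.125,-.095,.055)),("scene",S((168,355)),(.125,.095,0.0)),("scene",S((412,224)),(-.125,.095,0.0))]
def C(p,P): c,s=np.cos(p[2]),np.sin(p[2]);return [p[0]+c*P[0]-s*P[1],p[1]+s*P[0]+c*P[1],P[2]]
f=lambda p:np.concatenate([proj(n,C(p,P))-uv for n,uv,P in pts])
r=least_squares(f,[.6,-.1,0],loss="soft_l1");print("case",r.x.round(4),f(r.x).round(1))
for k in((-.0175,-.133,.059),(-.0175,-.117,.059)):print("knob exp",C(r.x,k),proj("top",C(r.x,k)),(proj("top",C(r.x,k))+.5-[195,180])*4, (proj("scene",C(r.x,k))+.5-[230,185])*3)
# tiles: corners of top face at z=.022 (both views), fit x,y,yaw
for w,tc,sc in((.036,[(101,202),(147,193),(156,238),(113,248)],[(435,512),(405,545),(443,579),(473,546)]),(.048,[(120,347),(82,390),(128,428),(165,381)],[(556,436),(557,498),(621,500),(621,440)])):
    def g(p):
        o=[]
        for n,cs in(("top",[T(c) for c in tc]),("scene",[S(c) for c in sc])):
            Q=np.array([proj(n,C(p,(sx*w/2,sy*w/2,.022))) for sx,sy in((1,1),(1,-1),(-1,-1),(-1,1))])
            for c in cs:
                d=Q-c;o+=list(d[np.argmin((d**2).sum(1))])
        return np.array(o)
    best=min((least_squares(g,[*tri(T(np.mean(tc,0)),S(np.mean(sc,0)))[0][:2],a]) for a in np.arange(0,1.57,.2)),key=lambda r:r.cost)
    print("tile",w,best.x.round(4),np.degrees(best.x[2])%90,g(best.x).round(1))
    for n,cs,F in(("top",tc,T),("scene",sc,S)):
        h=np.array([atz(n,F(c),.022)[:2] for c in cs]);e=np.roll(h,-1,0)-h;print(n,h.mean(0).round(4),(np.degrees(np.arctan2(e[:,1],e[:,0]))%90).round(0),np.linalg.norm(e,axis=1).round(3))
print(R.from_rotvec(monitor.read_state()["tcp_rot"]).as_matrix().round(3))
E
```

```text
fr+y [0.4364 0.004  0.0477] gap 0.0019
fr-y [ 0.4501 -0.1833  0.0481] gap 0.001
lidfree+y [0.6703 0.022  0.3034] gap 0.0054
tile36 [0.5862 0.2769 0.0155] gap 0.0028
tile48 [0.4535 0.2801 0.0164] gap 0.0004
boardA [0.6368 0.1762 0.0112] gap 0.0
boardB [0.3993 0.1862 0.0068] gap 0.0031
boardBC [0.4066 0.3673 0.0006] gap 0.0006
case [ 0.5667 -0.0799  0.0684] [-0.6  0.   0.4  0.4 -1.  -1.6  0.4 -2.5  1.4 -1.3  0.7 -1.9 -0.3  0.3
 -0.3 -0.1]
knob exp [np.float64(0.5583649591433597), np.float64(-0.2138332238159965), 0.059] [384.54246    240.72020299] [760.16984001 244.88081197] [171.30193116  70.01454806]
knob exp [np.float64(0.5572710599199552), np.float64(-0.197870661850916), 0.059] [379.31077003 241.113761  ] [739.24308013 246.45504402] [180.31414457  80.67595742]
tile 0.036 [0.588  0.278  1.8358] 15.185360217803563 [-0.4 -0.5 -0.9 -1.3 -0.3 -1.7 -0.6 -1.1  1.1 -0.4  0.2 -0.8 -0.  -1.1
  0.8 -1. ]
top [0.5842 0.2762] [11. 12. 13. 15.] [0.037 0.037 0.035 0.038]
scene [0.59   0.2791] [18. 15. 17. 14.] [0.035 0.037 0.035 0.037]
tile 0.048 [0.4552 0.2814 0.9384] 53.76836406042775 [-1.4 -1.4 -1.   0.3 -0.3 -0.1 -0.4 -0.8  0.3 -0.4  0.1 -2.3  0.2 -0.7
 -0.5  0.4]
top [0.4536 0.2789] [49. 51. 52. 53.] [0.045 0.047 0.046 0.045]
scene [0.4564 0.2828] [54. 58. 52. 56.] [0.053 0.048 0.051 0.05 ]
[[-0.001  0.33   0.944]
 [-0.002  0.944 -0.33 ]
 [-1.    -0.002 -0.   ]]
```

```bash
cat >> h.py <<'E'
def D(x,y,z,yaw):
    "shift and turn from now to TCP x,y,z pointing down, jaws along yaw (deg)"
    s=monitor.read_state();A=R.from_rotvec(s["tcp_rot"]);a=np.radians(yaw);c,n=np.cos(a),np.sin(a)
    B=R.from_matrix(np.array([[0,0,-1],[c,n,0],[n,-c,0]]).T)
    print((A.inv().apply(np.array([x,y,z])-s["tool_pos"])).round(4),(A.inv()*B).as_rotvec().round(3))
E
python3 -c "
from h import *
D(.587,.277,.07,15)"
```

```text
[ 0.1605 -0.2191  0.463 ] [0.973 0.001 0.002]
```

Emit:
jog_arm(rows=[[0.05,-0.07,0.15,0.32,0,0,60],[0.09,-0.14,0.3,0.65,0,0,60],[0.12,-0.19,0.4,0.9,0,0,60],[0.13,-0.219,0.463,0.973,0,0,60],[0.13,-0.219,0.463,0.973,0,0,60],[0.13,-0.219,0.463,0.973,0,0,60],[0.13,-0.219,0.463,0.973,0,0,60],[0.13,-0.219,0.463,0.973,0,0,60],[0.13,-0.219,0.463,0.973,0,0,60],[0.13,-0.219,0.463,0.973,0,0,60],[0.13,-0.219,0.463,0.973,0,0,60],[0.13,-0.219,0.463,0.973,0,0,60],[0.145,-0.219,0.463,0.973,0,0,60],[0.16,-0.219,0.463,0.973,0,0,60],[0.16,-0.219,0.463,0.973,0,0,60],[0.16,-0.219,0.463,0.973,0,0,60]])

```text
time: 1.7
tool_pos: [0.5853, 0.2777, 0.0691]
tcp_rot: [1.009, 1.323, -1.016]
wrist_force: [-0.3, 0.6, 0.0]
width: 0.601
```

```bash
python3 - <<'E'
from h import *
t=imaging.read_camera("top");s=imaging.read_camera("scene")
st=monitor.read_state();print(st["time"],st["tool_pos"],st["width"]);D(.587,.277,.012,15)
print("tcp px scene crop",(proj("scene",st["tool_pos"])+.5-[330,290])*5,"top crop",(proj("top",st["tool_pos"])+.5-[195,195])*5)
a=cv2.resize(s[290:400,330:410],None,fx=5,fy=5,interpolation=cv2.INTER_CUBIC)
b=cv2.resize(t[195:305,195:265],None,fx=5,fy=5,interpolation=cv2.INTER_CUBIC)
cv2.imwrite("pics/p1.png",np.hstack([a,b]))
E
```

```text
1.8 [0.58671848 0.27796815 0.07076672] 0.6014504859135197
[0.0588 0.0001 0.0009] [0.002 0.002 0.001]
tcp px scene crop [248.2605647  329.05509261] top crop [142.34591702 188.44780072]
```

View pics/p1.png

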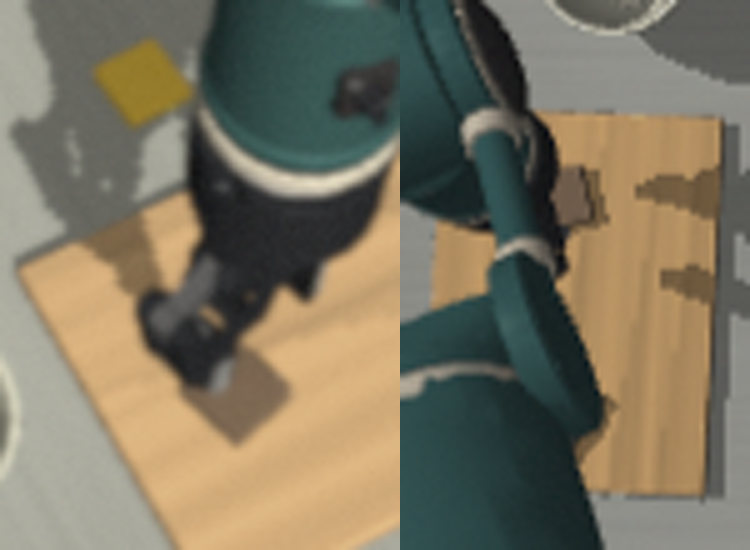

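The scene crop shows the fingers straddling the small brown tile (235,395). The fingertips are at (215,378) and (305,285), which agrees with the computed TCP at (248,329). Next I descend and feel for the board.

Emit:
jog_arm(rows=[[0.02,0,0.001,0,0,0,60],[0.04,0,0.001,0,0,0,60],[0.05,0,0.001,0,0,0,60],[0.056,0,0.001,0,0,0,60],[0.056,0,0.001,0,0,0,60],[0.056,0,0.001,0,0,0,60]])

```text
time: 2.4
tool_pos: [0.5876, 0.2772, 0.0155]
tcp_rot: [1.012, 1.321, -1.013]
wrist_force: [0.0, 0.4, -0.1]
width: 0.601
```

Emit:
jog_arm(rows=[[0.002,0,0,0,0,0,60],[0.004,0,0,0,0,0,60],[0.004,0,0,0,0,0,60]])

```text
time: 2.7
tool_pos: [0.5877, 0.2773, 0.0118]
tcp_rot: [1.013, 1.321, -1.013]
wrist_force: [0.1, 0.2, 0.5]
width: 0.603
```

Emit:
jog_arm(rows=[[0.002,0,0,0,0,0,60],[0.002,0,0,0,0,0,30],[0.002,0,0,0,0,0,30],[0.002,0,0,0,0,0,30],[0.002,0,0,0,0,0,30],[0.002,0,0,0,0,0,30]], force=40)

```text
time: 3.3
tool_pos: [0.5887, 0.2777, 0.0113]
tcp_rot: [1.014, 1.32, -1.011]
wrist_force: [-0.4, -0.2, 5.5]
width: 0.406
```

Emit:
jog_arm(rows=[[-0.001,0,0,0,0,0,20],[-0.001,0,0,0,0,0,20],[-0.001,0,0,0,0,0,20],[-0.02,0,0,0,0,0,20],[-0.05,0,0,0,0,0,20],[-0.08,0,0,0,0,0,20],[-0.11,0,0,0,0,0,20],[-0.11,0,0,0,0,0,20]], force=50)

```text
time: 4.1
tool_pos: [0.5917, 0.2792, 0.1267]
tcp_rot: [1.02, 1.315, -1.004]
wrist_force: [0.3, -0.1, -0.3]
width: 0.401
```

```bash
cat >> h.py <<'E'
CX,CY,CA=.5667,-.0799,.0684
def case(x,y): c,s=np.cos(CA),np.sin(CA);return CX+c*x-s*y,CY+s*x+c*y
E
python3 - <<'E'
from h import *
st=monitor.read_state();print(st["time"],st["tool_pos"],st["wrist_force"],st["width"])
x,y=case(-.06,-.066);print(x,y)
D(x,y,.12,np.degrees(CA))
E
```

```text
4.1 [0.59172827 0.27915738 0.12665075] [ 0.34729723 -0.09009042 -0.31820754] 0.40096242829687845
0.5113511827610497 -0.14984646831863124
[ 0.0043 -0.1894  0.3933] [ 0.195 -0.001 -0.012]
```

Emit:
jog_arm(rows=[[0,-0.01,0.02,0.01,0,0,20],[0,-0.024,0.05,0.03,0,0,20],[0,-0.043,0.09,0.05,0,0,20],[0,-0.062,0.13,0.07,0,0,20],[0,-0.082,0.17,0.09,0,0,20],[0,-0.101,0.21,0.11,0,0,20],[0,-0.12,0.25,0.13,0,0,20],[0,-0.14,0.29,0.15,0,0,20],[0,-0.159,0.33,0.17,0,-0.005,20],[0,-0.178,0.37,0.19,0,-0.01,20],[0.002,-0.187,0.388,0.195,0,-0.012,20],[0.004,-0.189,0.393,0.195,0,-0.012,20],[0.004,-0.189,0.393,0.195,0,-0.012,20]])

```text
time: 5.4
tool_pos: [0.5097, -0.1501, 0.1186]
tcp_rot: [1.161, 1.244, -1.162]
wrist_force: [-0.1, -0.1, 0.0]
width: 0.405
```

```bash
python3 - <<'E'
from h import *
t=imaging.read_camera("top");s=imaging.read_camera("scene")
st=monitor.read_state();print(st["time"],st["tool_pos"],st["width"])
x,y=case(-.06,-.066);D(x,y,.012,np.degrees(CA))
cv2.imwrite("pics/p2.png",cv2.resize(s[165:305,235:385],None,fx=4,fy=4,interpolation=cv2.INTER_CUBIC))
print((proj("scene",st["tool_pos"])+.5-[235,165])*4)
E
```

```text
5.5 [ 0.51078788 -0.14876729  0.11937118] 0.40379191519904806
[0.1074 0.0007 0.0014] [ 0.    -0.002  0.002]
[314.22900228 145.48822927]
```

View pics/p2.png

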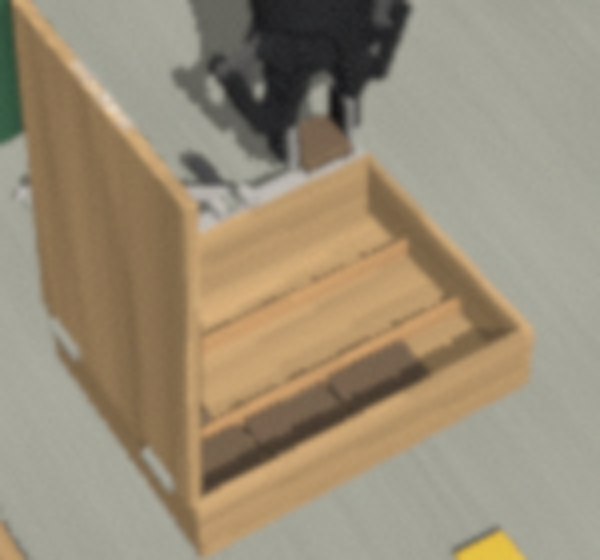

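The crop shows the small tile held level at (323,143), in line with the -y row, with the row below it empty.

Emit:
jog_arm(rows=[[0.02,0.001,0.001,0,0,0,20],[0.045,0.001,0.001,0,0,0,20],[0.07,0.001,0.001,0,0,0,20],[0.09,0.001,0.001,0,0,0,20],[0.097,0.001,0.001,0,0,0,20],[0.1,0.001,0.001,0,0,0,20],[0.103,0.001,0.001,0,0,0,20],[0.106,0.001,0.001,0,0,0,20],[0.109,0.001,0.001,0,0,0,20],[0.11,0.001,0.001,0,0,0,20],[0.11,0.001,0.001,0,0,0,20]])

```text
time: 6.6
tool_pos: [0.5117, -0.1495, 0.0095]
tcp_rot: [1.16, 1.244, -1.159]
wrist_force: [0.8, 0.1, 0.1]
width: 0.405
```

Emit:
jog_arm(rows=[[0.001,0,0,0,0,0,20],[0.002,0,0,0,0,0,20],[0.002,0,0,0,0,0,20]])

```text
time: 6.9
tool_pos: [0.5115, -0.1495, 0.0074]
tcp_rot: [1.16, 1.244, -1.159]
wrist_force: [-0.3, 0.1, 0.3]
width: 0.405
```

Emit:
jog_arm(rows=[[0.001,0,0,0,0,0,20],[0.001,0,0,0,0,0,60],[0.001,0,0,0,0,0,60],[0.001,0,0,0,0,0,60],[0.001,0,0,0,0,0,60],[-0.02,0,0,0,0,0,60],[-0.06,0,0,0,0,0,60],[-0.11,0,0,0,0,0,70],[-0.11,0,0,0,0,0,70]])

```text
time: 7.8
tool_pos: [0.5175, -0.1518, 0.1253]
tcp_rot: [1.162, 1.23, -1.152]
wrist_force: [1.3, -1.6, 0.3]
width: 0.702
```

```bash
python3 - <<'E'
from h import *
st=monitor.read_state();print(st["time"],st["tool_pos"],st["width"])
D(.455,.281,.10,53.5)
E
```

```text
7.8 [ 0.51751001 -0.15177763  0.12529866] 0.7020700902062558
[ 0.0235 -0.0332 -0.4361] [-0.866  0.008 -0.009]
```

Emit:
jog_arm(rows=[[0,-0.003,-0.03,-0.06,0,0,78],[0,-0.006,-0.075,-0.15,0,0,78],[0,-0.009,-0.12,-0.25,0,0,78],[0,-0.013,-0.165,-0.35,0,0,78],[0,-0.016,-0.21,-0.45,0,0,78],[0,-0.019,-0.255,-0.55,0,0,78],[0,-0.023,-0.3,-0.65,0,0,78],[0,-0.027,-0.345,-0.75,0,0,78],[0.01,-0.03,-0.39,-0.83,0,0,78],[0.023,-0.033,-0.425,-0.866,0.008,-0.009,78],[0.023,-0.033,-0.436,-0.866,0.008,-0.009,78],[0.023,-0.033,-0.436,-0.866,0.008,-0.009,78],[0.023,-0.033,-0.436,-0.866,0.008,-0.009,78]])

```text
time: 9.1
tool_pos: [0.4554, 0.2802, 0.1007]
tcp_rot: [0.498, 1.512, -0.499]
wrist_force: [-0.6, -0.2, 0.2]
width: 0.779
```

```bash
python3 - <<'E'
from h import *
t=imaging.read_camera("top");s=imaging.read_camera("scene")
st=monitor.read_state();print(st["time"],st["tool_pos"],st["width"])
D(.455,.281,.014,53.5)
a=cv2.resize(s[180:300,245:365],None,fx=3,fy=3,interpolation=cv2.INTER_CUBIC)
b=cv2.resize(s[285:405,375:495],None,fx=3,fy=3,interpolation=cv2.INTER_CUBIC)
c=cv2.resize(t[175:295,295:395],None,fx=3,fy=3,interpolation=cv2.INTER_CUBIC)[:240*2]
h=np.hstack([a,b]);h2=np.hstack([c[60:300],cv2.resize(t[215:295,190:270],None,fx=3,fy=3,interpolation=cv2.INTER_CUBIC),np.zeros((240,180,3),np.uint8)])
cv2.imwrite("pics/p3.png",np.vstack([h,h2]))
print((proj("scene",st["tool_pos"])+.5-[375,285])*3+[360,0])
E
```

```text
9.2 [0.45565115 0.27968671 0.1009424 ] 0.7814184091121543
[ 0.0869  0.0006 -0.0013] [-0.001  0.001 -0.   ]
[531.73789912 112.25575857]
```

View pics/p3.png

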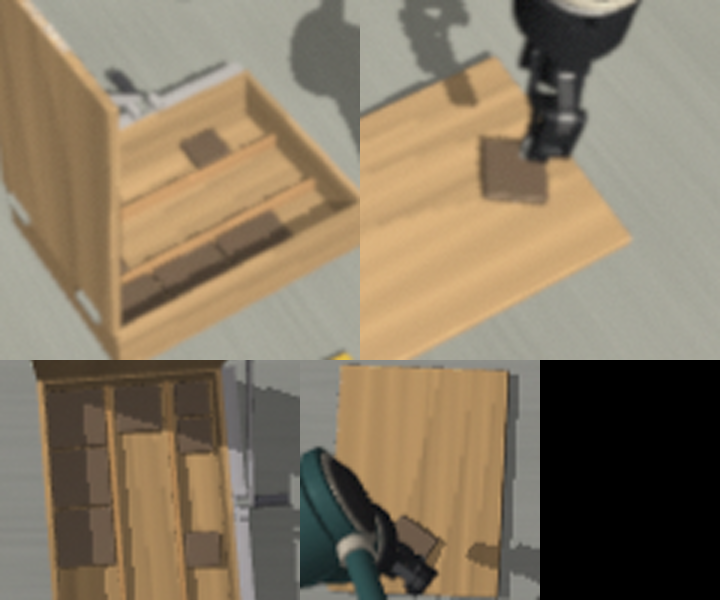

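The small tile lies flat in the -y row, at crop (206,147) in scene and (204,548) in the top view. I compare where the robot put it with where the camera sees it, to get the camera-to-robot offset before grasping the big tile.

```bash
python3 - <<'E'
from h import *
for z in (.016,):
    P=[.5115,-.1495,z]
    print("scene",(proj("scene",P)+.5-[245,180])*3,"top",(proj("top",P)+.5-[295,175])*3+[0,360-180], 'seen (206,147) (204,548)')
    print(atz("scene",(np.array([206,147])+.5)/3-.5+[245,180],z), atz("top",(np.array([204,548-180])+.5)/3-.5+[295,175],z))
s=imaging.read_camera("scene")
cv2.imwrite("pics/p4.png",cv2.resize(s[300:360,400:460],None,fx=8,fy=8,interpolation=cv2.INTER_CUBIC))
E
```

```text
scene [206.02846798 143.55103308] top [203.7889244  427.58225124] seen (206,147) (204,548)
[ 0.51345181 -0.14504931  0.016     ] [ 0.38611228 -0.1484584   0.016     ]
```

Both views agree with the robot to about 1-4 mm (my top row index was off by a constant; corrected it is 248 against 247.6). I descend onto the large tile.

Emit:
jog_arm(rows=[[0.02,0,0,0,0,0,78],[0.045,0,-0.001,0,0,0,78],[0.065,0,-0.001,0,0,0,78],[0.08,0,-0.001,0,0,0,78],[0.086,0,-0.001,0,0,0,78],[0.088,0,-0.001,0,0,0,78],[0.09,0,-0.001,0,0,0,78]])

```text
time: 9.95
tool_pos: [0.4558, 0.2805, 0.0117]
tcp_rot: [0.501, 1.511, -0.499]
wrist_force: [0.1, 0.6, -0.0]
width: 0.779
```

Emit:
jog_arm(rows=[[0,0,0,0,0,0,45],[0,0,0,0,0,0,35],[0,0,0,0,0,0,30],[0,0,0,0,0,0,30],[0,0,0,0,0,0,30],[0,0,0,0,0,0,30]], force=50)

```text
time: 10.55
tool_pos: [0.457, 0.2812, 0.013]
tcp_rot: [0.503, 1.509, -0.497]
wrist_force: [0.2, -0.2, 5.2]
width: 0.541
```

Emit:
jog_arm(rows=[[-0.01,0,0,0,0,0,30],[-0.03,0,0,0,0,0,30],[-0.06,0,0,0,0,0,30],[-0.09,0,0,0,0,0,30],[-0.11,0,0,0,0,0,30],[-0.11,0,0,0,0,0,30]])

```text
time: 11.15
tool_pos: [0.4589, 0.2823, 0.1271]
tcp_rot: [0.506, 1.504, -0.493]
wrist_force: [0.0, -0.5, -0.4]
width: 0.538
```

```bash
python3 - <<'E'
from h import *
st=monitor.read_state();print(st["time"],st["tool_pos"],st["width"],st["wrist_force"])
x,y=case(-.055,-.009);print(x,y);D(x,y,.12,np.degrees(CA))
E
```

```text
11.15 [0.45887386 0.28233413 0.12708069] 0.5381521273365487 [ 0.03365428 -0.4697346  -0.41904367]
0.5124437303377272 -0.09263802191608769
[ 0.0055 -0.2692  0.2665] [ 0.864  0.    -0.012]
```

Emit:
jog_arm(rows=[[0,-0.01,0.01,0.05,0,0,30],[0,-0.03,0.03,0.12,0,0,30],[0,-0.055,0.055,0.2,0,0,30],[0,-0.08,0.08,0.28,0,0,30],[0,-0.105,0.105,0.36,0,0,30],[0,-0.13,0.13,0.44,0,0,30],[0,-0.155,0.155,0.52,0,0,30],[0,-0.18,0.18,0.6,0,0,30],[0,-0.205,0.205,0.68,0,0,30],[0,-0.23,0.23,0.76,0,0,30],[0,-0.25,0.25,0.83,0,-0.01,30],[0.003,-0.264,0.262,0.864,0,-0.012,30],[0.005,-0.269,0.2665,0.864,0,-0.012,30],[0.005,-0.269,0.2665,0.864,0,-0.012,30],[0.005,-0.269,0.2665,0.864,0,-0.012,30]])

```text
time: 12.65
tool_pos: [0.5115, -0.092, 0.1196]
tcp_rot: [1.159, 1.242, -1.16]
wrist_force: [-0.8, 0.4, -0.9]
width: 0.539
```

```bash
python3 - <<'E'
from h import *
st=monitor.read_state();print(st["time"],st["tool_pos"],st["width"])
x,y=case(-.055,-.009);D(x,y,.009,np.degrees(CA))
E
```

```text
12.65 [ 0.51149528 -0.0919968   0.1195609 ] 0.5391716133793398
[0.1106 0.0011 0.0008] [-0.001 -0.001  0.001]
```

Emit:
jog_arm(rows=[[0.02,0.001,0.001,0,0,0,30],[0.045,0.001,0.001,0,0,0,30],[0.07,0.001,0.001,0,0,0,30],[0.09,0.001,0.001,0,0,0,30],[0.1,0.001,0.001,0,0,0,30],[0.104,0.001,0.001,0,0,0,30],[0.107,0.001,0.001,0,0,0,30],[0.11,0.001,0.001,0,0,0,30],[0.111,0.001,0.001,0,0,0,30],[0.111,0.001,0.001,0,0,0,30]])

```text
time: 13.65
tool_pos: [0.5128, -0.0929, 0.0091]
tcp_rot: [1.159, 1.241, -1.159]
wrist_force: [0.4, -0.2, 0.3]
width: 0.543
```

Emit:
jog_arm(rows=[[0.001,0,0,0,0,0,30],[0.001,0,0,0,0,0,30]])

```text
time: 13.85
tool_pos: [0.5132, -0.093, 0.0084]
tcp_rot: [1.16, 1.241, -1.159]
wrist_force: [-0.0, 0.5, 0.4]
width: 0.537
```

Emit:
jog_arm(rows=[[0.001,0,0,0,0,0,30],[0.001,0,0,0,0,0,75],[0.001,0,0,0,0,0,75],[0.001,0,0,0,0,0,75],[0.001,0,0,0,0,0,75],[-0.02,0,0,0,0,0,75],[-0.06,0,0,0,0,0,75],[-0.11,0,0,0,0,0,45],[-0.11,0,0,0,0,0,45],[-0.11,0.045,0.02,0,0,0,40],[-0.11,0.045,0.07,0,0,0,40],[-0.11,0.045,0.12,0,0,0,40],[-0.11,0.045,0.12,0,0,0,40]])

```text
time: 15.15
tool_pos: [0.567, -0.2153, 0.1184]
tcp_rot: [1.161, 1.236, -1.162]
wrist_force: [-0.2, 0.4, 0.3]
width: 0.403
```

```bash
python3 - <<'E'
from h import *
t=imaging.read_camera("top");s=imaging.read_camera("scene")
st=monitor.read_state();print(st["time"],st["tool_pos"],st["width"])
x,y=case(-.019,-.134);print(x,y);D(x,y,.045,np.degrees(CA))
a=cv2.resize(s[170:270,240:380],None,fx=4,fy=4,interpolation=cv2.INTER_CUBIC)
cv2.imwrite("pics/p5.png",a)
print((proj("scene",st["tool_pos"])+.5-[240,170])*4,(proj("scene",[x,y,.059])+.5-[240,170])*4,(proj("scene",[.5132,-.093,.016])+.5-[240,170])*4)
E
```

```text
15.25 [ 0.56580765 -0.21083524  0.11776611] 0.40430192568303713
0.5569028836974047 -0.21488524553503402
[ 0.0728 -0.0091  0.0036] [-0.003 -0.001  0.   ]
[175.30391687  97.92499345] [189.62372903 151.62745345] [332.98832153 287.17898055]
```

View pics/p5.png

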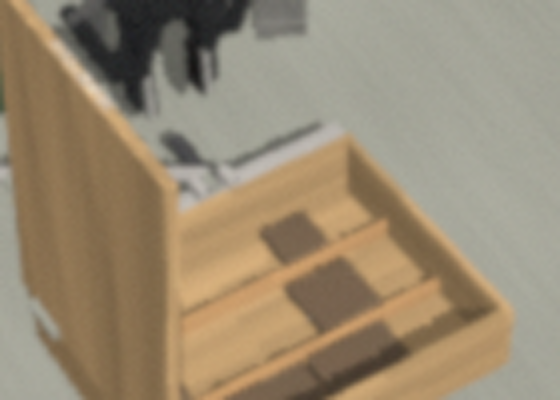

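Both tiles lie flat in their rows, at (293,237) and (333,293). The dark knob is at (183,150), against a predicted (190,152). The fingertips straddle TCP (172,98). Next I go down onto the knob.

Emit:
jog_arm(rows=[[0,-0.008,0.004,0,0,0,40],[0.02,-0.008,0.004,0,0,0,40],[0.04,-0.008,0.004,0,0,0,40],[0.06,-0.008,0.004,0,0,0,40],[0.073,-0.008,0.004,0,0,0,40],[0.073,-0.008,0.004,0,0,0,40]])

```text
time: 15.85
tool_pos: [0.5557, -0.2135, 0.0423]
tcp_rot: [1.16, 1.246, -1.162]
wrist_force: [0.8, -0.4, 0.1]
width: 0.4
```

Emit:
jog_arm(rows=[[0,0,0,0,0,0,20],[0,0,0,0,0,0,5],[0,0,0,0,0,0,5],[0,0,0,0,0,0,5],[0,0,0,0,0,0,5]], force=40)

```text
time: 16.35
tool_pos: [0.5567, -0.2132, 0.0432]
tcp_rot: [1.162, 1.244, -1.161]
wrist_force: [2.0, 4.7, 1.0]
width: 0.12
```

Emit:
jog_arm(rows=[[-0.004,0,0,0,0,0,5],[-0.008,0,0,0,0,0,5],[-0.012,0,0,0,0,0,5],[-0.016,0,0,0,0,0,5],[-0.017,0,0,0,0,0,5],[-0.017,0,0,0,0,0,5]])

```text
time: 16.95
tool_pos: [0.5519, -0.2133, 0.0579]
tcp_rot: [1.158, 1.252, -1.167]
wrist_force: [-7.1, -1.3, -4.4]
width: 0.124
```

Emit:
jog_arm(rows=[[0,-0.008,0,0,0,0,5],[0,-0.016,0,0,0,0,5],[0,-0.024,0,0,0,0,5],[0,-0.032,0,0,0,0,5],[0,-0.04,0,0,0,0,5],[0,-0.045,0,0,0,0,5],[0,-0.045,0,0,0,0,5]])

```text
time: 17.65
tool_pos: [0.5087, -0.2164, 0.06]
tcp_rot: [1.16, 1.248, -1.164]
wrist_force: [3.4, 4.0, -0.5]
width: 0.122
```

Emit:
jog_arm(rows=[[0.005,0,0,0,0,0,5],[0.01,0,0,0,0,0,5],[0.014,0,0,0,0,0,5],[0.016,0,0,0,0,0,5],[0.016,0,0,0,0,0,5]])

```text
time: 18.15
tool_pos: [0.5104, -0.2163, 0.0447]
tcp_rot: [1.162, 1.245, -1.162]
wrist_force: [4.1, 4.0, 1.5]
width: 0.12
```

Emit:
jog_arm(rows=[[0,0,0,0,0,0,40],[0,0,0,0,0,0,40],[0,0,0,0,0,0,40],[-0.02,0,0,0,0,0,40],[-0.06,0,0,0,0,0,40],[-0.1,0,0,0,0,0,40],[-0.14,0,0,0,0,0,20],[-0.14,0,0,0,0,0,0]])

```text
time: 18.95
tool_pos: [0.515, -0.2192, 0.192]
tcp_rot: [1.163, 1.232, -1.157]
wrist_force: [1.0, -0.9, 0.0]
width: 0.067
```

```bash
python3 - <<'E'
from h import *
s=imaging.read_camera("scene")
st=monitor.read_state();print(st["time"],st["tool_pos"],st["width"],st["wrist_force"],st["tcp_rot"])
cv2.imwrite("pics/p6.png",cv2.resize(s[120:320,190:390],None,fx=3,fy=3,interpolation=cv2.INTER_CUBIC))
for r in(.05,.1,.15,.2):
  pass
for th in (1.0,1.1,1.2,1.3,1.4,1.5):
  x,y=.125-.25*np.cos(th),.095; z=.059+.25*np.sin(th)
  X,Y=case(x,y);print(th,(proj("scene",[X,Y,z])+.5-[190,120])*3)
E
```

```text
19.0 [ 0.5132773  -0.21842047  0.18882508] 0.00235586808945716 [-0.48368441 -0.17253027 -0.6796431 ] [ 1.16246308  1.2369226  -1.1593609 ]
1.0 [430.27155193 256.35688444]
1.1 [404.76946649 256.09664759]
1.2 [376.98002699 258.77568581]
1.3 [347.19849001 264.50332669]
1.4 [315.78933342 273.33352843]
1.5 [283.18267409 285.25565879]
```

View pics/p6.png

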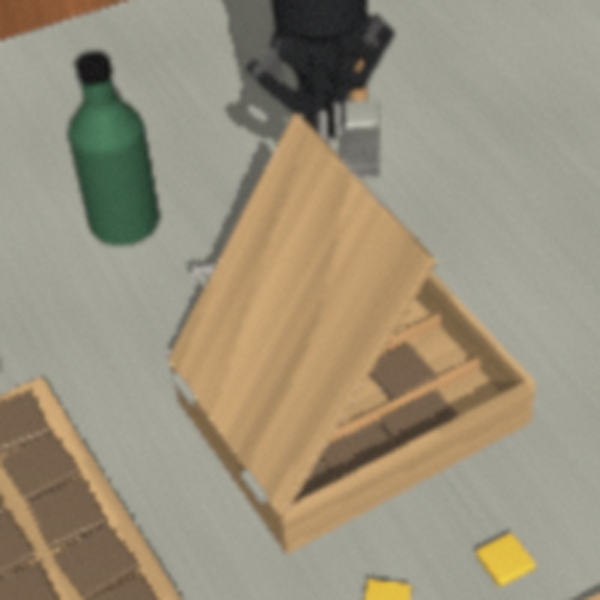

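The stay is free: the lid has come down to about 1.0 rad (corner at (433,262)), and the gripper is beside it at (330,100). I raise the arm and go behind the outer face.

```bash
python3 - <<'E'
from h import *
x,y=case(.06,0);print(x,y);D(x,y,.33,np.degrees(CA))
E
```

```text
0.6265596979137759 -0.07579919938652219
[-0.1409  0.1227 -0.1349] [-0.004  0.    -0.003]
```

Emit:
jog_arm(rows=[[-0.04,0,0,0,0,0,0],[-0.08,0,0,0,0,0,0],[-0.12,0,0,0,0,0,0],[-0.145,0,0,0,0,0,0],[-0.145,0,0,0,0,0,0],[-0.145,0.03,-0.03,0,0,0,0],[-0.145,0.06,-0.065,0,0,0,0],[-0.145,0.09,-0.1,0,0,0,0],[-0.145,0.123,-0.135,0,0,0,0],[-0.141,0.123,-0.135,-0.004,0,-0.003,0],[-0.141,0.123,-0.135,-0.004,0,-0.003,0]])

```text
time: 20.1
tool_pos: [0.6259, -0.0748, 0.326]
tcp_rot: [1.154, 1.247, -1.161]
wrist_force: [-0.1, -0.5, 0.2]
width: 0.003
```

```bash
python3 - <<'E'
from h import *
st=monitor.read_state();print(st["time"],st["tool_pos"])
r=.225
for th in (1.1,1.0,.9,.8,.7,.6,.5,.4,.3,.2,.1,0):
  x=.125-r*np.cos(th)+.004*np.sin(th)+.0145; z=.059+r*np.sin(th)+.004*np.cos(th)
  X,Y=case(x,0);print(th,end=' ');D(X,Y,z,np.degrees(CA))
E
```

```text
20.1 [ 0.6258726  -0.07481031  0.32595278]
1.1 [ 0.0647 -0.018   0.001 ] [ 0.003 -0.     0.007]
1.0 [ 0.0757 -0.0376  0.001 ] [ 0.003 -0.     0.007]
0.9 [ 0.0886 -0.056   0.0009] [ 0.003 -0.     0.007]
0.8 [ 0.1032 -0.0731  0.0009] [ 0.003 -0.     0.007]
0.7 [ 0.1195 -0.0886  0.0008] [ 0.003 -0.     0.007]
0.6 [ 0.1373 -0.1024  0.0008] [ 0.003 -0.     0.007]
0.5 [ 0.1563 -0.1144  0.0008] [ 0.003 -0.     0.007]
0.4 [ 0.1765 -0.1244  0.0008] [ 0.003 -0.     0.007]
0.3 [ 0.1975 -0.1323  0.0007] [ 0.003 -0.     0.007]
0.2 [ 0.2193 -0.1382  0.0007] [ 0.003 -0.     0.007]
0.1 [ 0.2415 -0.1418  0.0007] [ 0.003 -0.     0.007]
0 [ 0.2639 -0.1431  0.0007] [ 0.003 -0.     0.007]
```

Emit:
jog_arm(rows=[[0.03,0,0,0,0,0,0],[0.06,-0.005,0,0,0,0,0],[0.065,-0.018,0,0,0,0,0],[0.07,-0.028,0,0,0,0,0],[0.076,-0.038,0,0,0,0,0],[0.082,-0.047,0,0,0,0,0],[0.089,-0.056,0,0,0,0,0],[0.096,-0.065,0,0,0,0,0],[0.103,-0.073,0,0,0,0,0],[0.111,-0.081,0,0,0,0,0],[0.119,-0.089,0,0,0,0,0],[0.128,-0.096,0,0,0,0,0],[0.137,-0.102,0,0,0,0,0],[0.147,-0.109,0,0,0,0,0],[0.156,-0.114,0,0,0,0,0]])

```text
time: 21.6
tool_pos: [0.5101, -0.0828, 0.1695]
tcp_rot: [1.153, 1.248, -1.162]
wrist_force: [0.5, -0.3, 2.1]
width: 0.001
```

```bash
python3 - <<'E'
from h import *
s=imaging.read_camera("scene")
st=monitor.read_state();print(st["time"],st["tool_pos"],st["wrist_force"])
cv2.imwrite("pics/p7.png",cv2.resize(s[120:320,190:390],None,fx=3,fy=3,interpolation=cv2.INTER_CUBIC))
r=.225
for th in (.4,.3,.2,.1,0):
  x=.125-r*np.cos(th)+.004*np.sin(th)+.0145; z=.059+r*np.sin(th)+.004*np.cos(th)
  X,Y=case(x,0);print(th,end=' ');D(X,Y,z,np.degrees(CA))
E
```

```text
21.65 [ 0.5085142  -0.08258162  0.16772777] [-0.99687856 -0.59264999  0.23082973]
0.4 [ 0.0175 -0.0078  0.0013] [ 0.003 -0.001  0.011]
0.3 [ 0.0386 -0.0156  0.0013] [ 0.003 -0.001  0.011]
0.2 [ 0.0603 -0.0213  0.0013] [ 0.003 -0.001  0.011]
0.1 [ 0.0826 -0.0249  0.0014] [ 0.003 -0.001  0.011]
0 [ 0.105  -0.0261  0.0014] [ 0.003 -0.001  0.011]
```

View pics/p7.png

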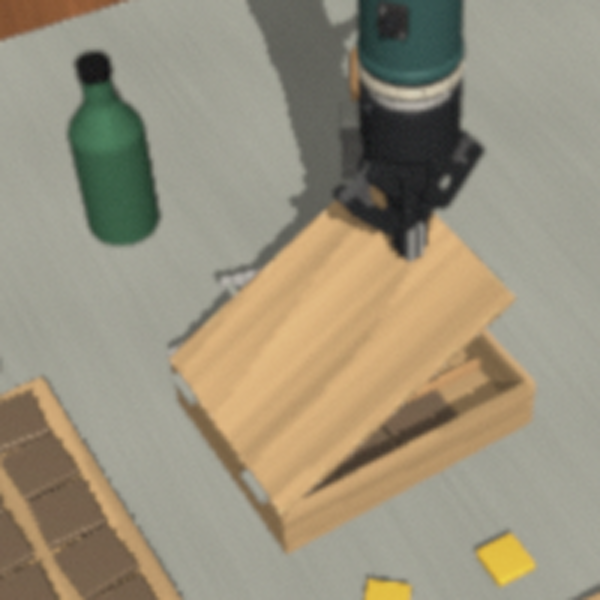

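The lid is following the fingertips at (413,255) down the arc, with little force. I continue at the same pace and slow down at the end.

Emit:
jog_arm(rows=[[0.009,-0.004,0,0,0,0,0],[0.018,-0.008,0,0,0,0,0],[0.028,-0.012,0,0,0,0,0],[0.039,-0.016,0,0,0,0,0],[0.049,-0.019,0,0,0,0,0],[0.06,-0.021,0,0,0,0,0],[0.07,-0.023,0,0,0,0,0],[0.08,-0.025,0,0,0,0,0],[0.088,-0.025,0,0,0,0,0],[0.094,-0.026,0,0,0,0,0],[0.099,-0.026,0,0,0,0,0],[0.102,-0.026,0,0,0,0,0],[0.104,-0.026,0,0,0,0,0],[0.104,-0.026,0,0,0,0,0]])

```text
time: 23.05
tool_pos: [0.4813, -0.0843, 0.0638]
tcp_rot: [1.152, 1.251, -1.164]
wrist_force: [-0.8, -0.6, 0.3]
width: 0.0
```

Emit:
jog_arm(rows=[[0.001,0,0,0,0,0,0],[0.002,0,0,0,0,0,0],[0.003,0,0,0,0,0,0],[0.003,0,0,0,0,0,0]])

```text
time: 23.45
tool_pos: [0.4818, -0.0844, 0.0629]
tcp_rot: [1.152, 1.251, -1.164]
wrist_force: [-6.2, 0.7, 13.1]
width: 0.002
```

Emit:
jog_arm(rows=[[-0.03,0,0,0,0,0,0],[-0.08,0,0,0,0,0,0],[-0.13,0,0,0,0,0,0],[-0.18,0,0.05,0,0,0,0],[-0.2,-0.02,-0.05,0,0,0,0],[-0.2,-0.04,-0.1,0,0,0,0],[-0.2,-0.04,-0.15,0,0,0,0],[-0.2,-0.04,-0.2,0,0,0,0],[-0.2,-0.04,-0.25,0,0,0,0],[-0.2,-0.04,-0.25,0,0,0,0]])

```text
time: 24.45
tool_pos: [0.4257, 0.1641, 0.2644]
tcp_rot: [1.153, 1.25, -1.162]
wrist_force: [1.5, 0.5, 0.0]
width: 0.004
```

```bash
python3 - <<'E'
from h import *
s=imaging.read_camera("scene");t=imaging.read_camera("top")
st=monitor.read_state();print(st["time"],st["tool_pos"],st["wrist_force"])
a=cv2.resize(s[120:320,190:390],None,fx=2,fy=2,interpolation=cv2.INTER_CUBIC)
b=cv2.resize(t[140:340,290:490],None,fx=2,fy=2,interpolation=cv2.INTER_CUBIC)
cv2.imwrite("pics/p8.png",np.hstack([a,b]))
for y in(.095,-.095):
  X,Y=case(-.125,y);print((proj("scene",[X,Y,.063])+.5-[190,120])*2,(proj("top",[X,Y,.063])+.5-[290,140])*2+[400,0])
E
```

```text
24.55 [0.42540951 0.16665909 0.26419752] [-0.01683231 -0.82329604  0.47134375]
[358.29607894 249.12981235] [445.856439   284.32971777]
[275.18109737 160.40596969] [571.53597357 274.91408539]
```

View pics/p8.png

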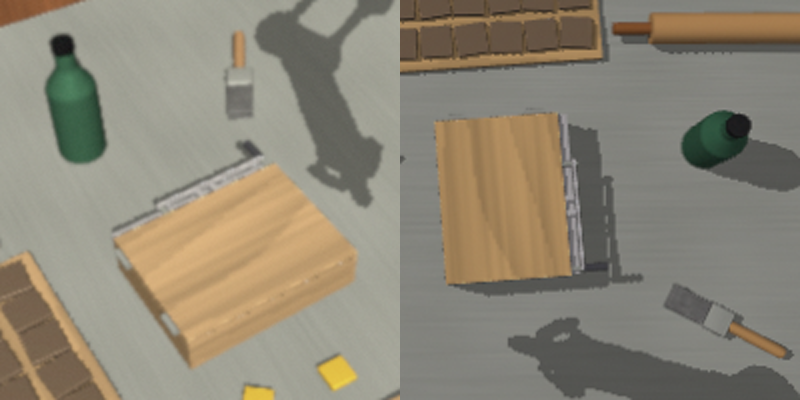

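The lid is shut: its free corners are at (356,248) and (275,163), against predictions of (358,249) and (275,160). The stay lies along the rail with the knob at the front, (250,148). The flask and brush are undisturbed and the arm is clear.

```bash
python3 -c "
from workcell import finish_job
print(finish_job())"
```

```text
the job is handed in; nothing more can be done
None
```

The job is handed in at about 24.6 s of robot time. Both brown tiles lie flat in the case, each in the row of its own size. I lifted the stay's knob out of its catch and set it down roughly 45 mm in front of it. I then pushed the lid shut at about 0.5 rad/s.

**Last checks**
- **Tiles:** with the lid still up, the scene view showed both tiles flat in their rows. For the small tile I measured the camera against the robot's placing point and they agreed to within 1–5 mm. I did not measure the large tile the same way, and neither tile can be seen now that the lid is shut.
- **Lid:** the fingertips met 13 N at a height of 63 mm, where the lid's top should be when shut. Its free corners appear within 1–2 px of where a shut lid should show.
- **Stay:** it lies along the rail with the knob at the front.
- **Flask, brush and tub:** the flask and brush look unmoved in the final pictures. The tub was outside that crop, but the arm never went near it.
- **Arm:** it is clear of everything.

**What disagreed:** heights triangulated from the two cameras came out about 5–12 mm lower than the stated ones. I therefore used the stated heights, checked by feel where the fingers touched the board and the lid.

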